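# Level a sprung stock shelf and hold the spirit level down

## Robot

A 6-joint arm with a two-finger parallel gripper is mounted at the origin on the work surface. World frame = base frame: x ahead of the robot, y to its left, z up, the work surface at z = 0. Lengths are in m, angles in rad, forces in N, time in s.
With the tool pointing down it reaches from about 0.25 to 0.8 m from the base axis. Payload 3.9 kg.
Tool frame: the origin (TCP) lies at the very end of the fingers, on their centre line; the grasp point (between the pads) lies 19 mm behind it (env.grasp_offset is the distance from the TCP to the grasp point, in m); z points along the fingers, y is the line along which they close (so a half turn about z gives the same grasp; the last joint's range is limited). The gripper opens to 85 mm and grips with 20 to 120 N. Pads are 22 mm wide; open, the fingers measure 114 mm over their backs; the gripper's body (76 mm by 85 mm) begins 54 mm behind the grasp point. The pads swing forward as they close: fully open they stand 13 mm farther back than shut.
Start: joints at [-1.338, 0.26, -0.138, 1.173, 0, 1.571], TCP at [0.121, -0.511, 0.231] pointing down, gripper open.
Joint ranges: [-2.78, 2.78], [-0.83, 1.72], [-1.28, 1.37], [-1.9, 2.12], [-1.57, 1.48], [-3.14, 3.14]. Speed limits (rad/s): [2.57, 2.57, 3.14, 3.14, 3.14, 3.14].

## Interface

Orientations are given as a unit quaternion [w, x, y, z].
In Python, from workcell import sensors, eyes, job, env gives the robot as it stands. The module is installed in compiled form; this text tells all that it offers.
- The arm moves only by the tool servo_tool, never from a script. Its argument "plan" is a list of rows, each a list of 2 entries, a list of its own where there are three numbers: the shift along the world's x, y, z in units of 0.02 m (1.0 is 0.02 m), then the turn about the world's z in units of 180 degrees (1.0 is 180 degrees). In form: [[[x, y, z], twist], ...]. A call has 1 to 10 rows; each row shifts and turns the commanded pose from where the row before left it; what a row does not reach is not made up. A row lasts 1/10 s, in which the tool goes at most 50 mm and 8.59 degrees, less where a joint would pass 70% of its speed; a pose out of reach is approached as far as the arm can. A call with a number of a shift or a turn outside -1 to 1 is refused whole. A call with a gripper value outside its range is refused whole. "claw" is the opening, from 0 (shut) to 1 (fully open), set as the call begins (left out, the last holds). The fingers move at their own pace and stop on an object; the grip force is fixed at half the most. Time passes only in rows, so rows that do not move let the fingers close. It gives the time, the measured TCP pose, the force, the opening and the grip force at its end, in the units of the state.
- sensors.sense(): the state, without advancing time (a new reading comes with each control period).
- eyes.capture(name): name is "scene" or "top" or "wrist"; returns the picture (400x640x3 uint8, red, green, blue); there is no depth.
- eyes.calibration(name): a dict with "mtx" (3x3 intrinsics, pixels), "D" ([k1, k2, p1, p2, k3] as OpenCV has them; the pictures are not rectified), "R" (3x3) and "t" (3): a world point X has camera coordinates R X + t. Camera axes: x right, y down, z forward; pixel columns grow to the right and rows downward; lengths in m; the calibration is good to about 2 mm. A picture is of the moment at which its call begins: read the wrist's pose just before it. calibration takes no time and is no camera call; for the wrist camera it gives the pose at the moment of the call.
- job.hand_in(): hands the job in; it is judged then, once.
The state is a dict: "time": time; "joint_positions": joint angles; "qvel": joint speeds; "effort": joint torques, N m; "position": TCP position; "eef_rot": TCP orientation; "ft_force": force on the tool from outside, world axes, zero at the start; "ft_torque": the same for the moment, N m; "gripper_width": finger opening in m; "gripper_force": force on a finger pad.
Only numpy, scipy, OpenCV 4.12 (cv2) and the standard library are available. Lean on these libraries where they do the work, as an engineer would, in place of code of your own. Each camera call takes 0.05 s, during which the arm holds its last target. There are 200 camera calls.

## Task

Level the small white shelf as it will stand under load: first press the spirit level down onto it, near the end by the foot, until the sprung shelf is fully down, to see how far the bubble is off. Then turn the black winged knob of the levelling foot clockwise until, with the spirit level pressed fully down again, the whole bubble lies between the two black lines, and finish like that: still pressing the level down on the shelf with the bubble between the lines. The level stays lying along the shelf, and the other things stay where they are.

Things in the scene. Friction and masses are not known exactly. Their poses are not given: they have to be found in the camera images.
- rack: Stand of the shelf, fixed to the table, 200 x 430 mm, yawed. Origin on the table below the middle of the shelf; z up; its y axis runs along the shelf: the shelf rests on a ridge 150 mm from the origin at the +y end and on the levelling foot at the -y end.
- shelf_mid (a point): Middle of the top face of the white steel shelf board (180 mm in x, 320 mm in y, 15 mm thick, 0.8 kg, loose but kept in place by low corner posts), about 65 mm above the table. Axes as for the rack; z is the board's normal.
- cushion (a joint): How far the sprung levelling foot is pressed down, m: 0 when let go (it springs back up), 0.006 at its stop, fully down. The spring gives way to 3 to 7 N pressed on the half of the level nearer the foot; press with 8 N or more to hold it at the stop. Fully down, the shelf is about 0.017 rad lower at the foot end than when let go, so the bubble then stands about 10 mm farther from the foot than when let go.
- foot (a joint): Angle of the knob, rad; grows clockwise seen from above (stops at 0 and 3.1; stays where left; up to 0.4 N m to turn). It turns a slanting cam that raises the shelf's foot end: slowly near 0, up to 12 mm (0.034 rad, 20 mm of bubble) per rad near 1.6. Starts at 0.45 to 0.95, needs 0.4 to 1.5 more. Shelf and bubble follow as it turns; while it is gripped the bubble may read 1 to 2 mm off.
- foot_grip (a point): Grip point of the knob, on its upright axis in the middle of its black wing (a bar 48 mm long in x, 14 mm wide in y, 34 mm tall) and 104 mm above the table, 235 mm from the rack's origin along -y; the wing spans 86 to 120 mm above the table, and nothing higher than 75 mm lies within 65 mm of the axis. The point's x axis runs along the wing and turns with the knob.
- level: Spirit level, a loose aluminium bar 40 mm wide (x), 200 mm long (y), 32 mm tall, 0.3 kg, lying flat on the shelf along it. Origin at the middle of its underside. A yellow-green vial 76 mm long lies across the middle of its top with two black lines 14.5 mm either side of the centre.
- level_end (a point): Middle of the bare top face (40 x 62 mm) of the level's end nearer the foot, 75 mm from its middle, 32 mm above its underside: a good place to press.
- bubble_mid (a point): Centre of the pale bubble (20 mm long, 14 mm wide) in the vial, 29 mm above the level's underside. Its place along the level (its y in the level's frame) tells the tilt: 0 is centred between the lines, negative (level's -y) is towards the foot; end stops 20 mm either way. It runs to the higher end, about 0.6 m per rad of tilt, and takes about 1.5 s to come to rest. It lies wholly between the lines within 4 mm of the centre.
- vase: Small green printed vase, 48 mm across, 60 mm tall, standing on the shelf's pivot end; leave it.
- jar: Clear jar with a white cap, 52 mm across, 60 mm tall, on the table behind the shelf; leave it.
- scraper: Scraper lying on the table in front of the shelf, 200 mm long; leave it.
- gluestick: Glue stick standing near the foot, 28 mm across, 95 mm tall; leave it.
- tape: Roll of tape, a brown disc 90 mm across and 48 mm tall, on the table to the right; leave it.
- carton: Small brown carton 110 x 160 x 70 mm on the left; leave it.
- spool: Filament spool lying flat, 200 mm across, 58 mm tall, on the left; leave it.

How it is judged:
By the outcome, as a careful person would: the job done as asked, in the order asked, and still so for the second after the job is handed in, while the arm keeps its last pose, push and grip.
It also fails if it takes over 72 s, if anything falls off the work surface, if the arm or the gripper's body presses on something with over 40 N, if the wrist force passes 120 N, or if a joint passes its speed limit or range.

## Working session

There is one attempt and no reset: what is moved stays moved. The work goes in short steps, Python scripts to look and compute and a tool call to move; the robot and the scene stay as the last step left them, time stands still between calls to the robot, and variables do not carry over. Pictures are saved under pics/ and viewed, at most 10 in all, crops included, and the job is handed in when it is done.

Besides the shell and the picture viewer there is one more tool, called after "Emit:" by a JSON object that holds its "method" and its "body", one argument or row to a line. servo_tool: Moves the arm, as the interface text tells. Shifts and turns lie within -1 to 1; 1 stands for 0.02 m of shift or 180 degrees of turn. Its arguments: {"type":"object","properties":{"plan":{"type":"array"},"claw":{"type":"number"}},"required":["plan"]}

```bash
mkdir -p pics
python3 - <<'E'
from workcell import sensors, eyes, env
import cv2
s=sensors.sense(); print(s["time"],s["position"],s["eef_rot"],env.grasp_offset)
for n in("top","scene"):
    cv2.imwrite(f"pics/{n}0.png",cv2.cvtColor(eyes.capture(n),cv2.COLOR_RGB2BGR))
    c=eyes.calibration(n);print(n,c["R"],c["t"])
E
```

```text
0.0 [ 0.12096039 -0.51016116  0.23047399] [-9.81009134e-04  9.93230679e-01  1.16154391e-01 -1.15639883e-04] 0.0187
top [[ 0.02617736 -0.99963357  0.0068898 ]
 [-0.98262053 -0.02699763 -0.1836519 ]
 [ 0.18377062 -0.00196254 -0.9829672 ]] [-0.02712438  0.56343986  1.75014084]
scene [[ 0.69903016  0.71509031  0.00163809]
 [ 0.43347124 -0.42191183 -0.79629963]
 [-0.56873501  0.55734752 -0.60490018]] [-0.36940736 -0.16670054  1.87962967]
```

View pics/top0.png

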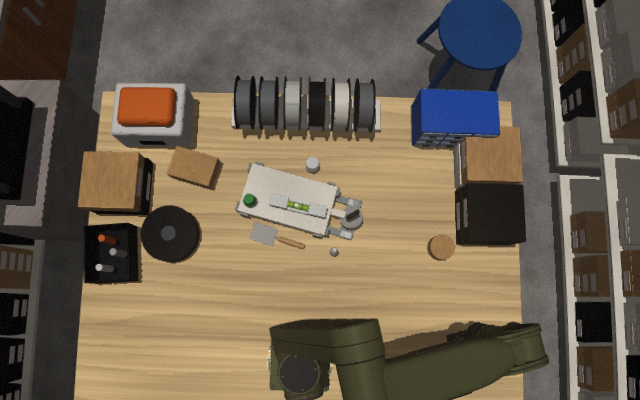

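View pics/scene0.png

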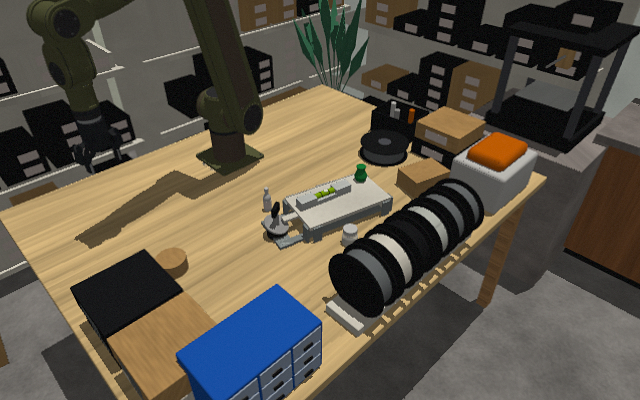

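The top view shows the shelf at about (290,198), the level running from (270,198) to (326,211) and the knob near (351,214). I'll enlarge that area and back-project it.

```bash
cat > h.py <<'E'
import numpy as np, cv2
from workcell import sensors, eyes, env
def back(c,uv,z):
    n=cv2.undistortPoints(np.array([[uv]],float),np.array(c["mtx"]),np.array(c["D"]))[0,0]
    R=np.array(c["R"]);t=np.array(c["t"]);o=-R.T@t;d=R.T@np.array([n[0],n[1],1]);return o+d*(z-o[2])/d[2]
def proj(c,X):
    return cv2.projectPoints(np.array(X,float).reshape(-1,1,3),cv2.Rodrigues(np.array(c["R"]))[0],np.array(c["t"],float),np.array(c["mtx"]),np.array(c["D"]))[0].reshape(-1,2)
def crop(im,u0,v0,w,h,k,name):
    cv2.imwrite(name,cv2.resize(cv2.cvtColor(im,cv2.COLOR_RGB2BGR)[v0:v0+h,u0:u0+w],None,fx=k,fy=k,interpolation=cv2.INTER_CUBIC))
E
python3 - <<'E'
from h import *
im=cv2.cvtColor(cv2.imread("pics/top0.png"),cv2.COLOR_BGR2RGB)
crop(im,235,160,133,100,6,"pics/top0c.png")
c=eyes.calibration("top")
for n,p,z in(("lvlA",(270,198),.097),("lvlB",(326,211),.097),("knob",(351,213),.12)): print(n,back(c,p,z))
E
```

```text
lvlA [0.55474432 0.11634519 0.097     ]
lvlB [ 0.51425753 -0.07943723  0.097     ]
knob [ 0.50588952 -0.16417682  0.12      ]
```

View pics/top0c.png

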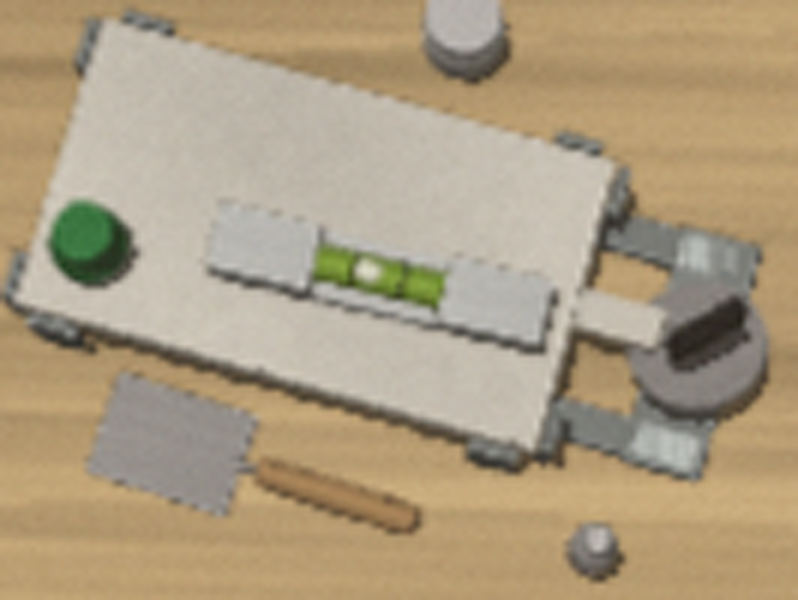

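The enlarged top view shows the bubble at crop (368,271), off towards the pivot (+y). The wing is centred near (707,330) and lies about 55° clockwise of world x. I'll move above the level's foot end with the gripper shut.

Emit:
{"method": "servo_tool", "body": {
  "plan": [
    [[0.83,0.95,0],0],
    [[0.83,0.95,0],0],
    [[0.83,0.95,0],0],
    [[0.83,0.95,0],0],
    [[0.83,0.95,0],0],
    [[0.83,0.95,0],0],
    [[0.83,0.95,0],0],
    [[0.83,0.95,0],0],
    [[0.83,0.95,0],0],
    [[0.83,0.95,0],0]
  ],
  "claw": 0
}}

```text
time: 1.1
position: [0.2874, -0.3197, 0.231]
eef_rot: [-0.0, 0.993, 0.116, -0.0]
ft_force: [0.6, -0.0, -0.4]
gripper_width: -0.0001
gripper_force: 0.0
```

Emit:
{"method": "servo_tool", "body": {
  "plan": [
    [[0.83,0.95,0],0],
    [[0.83,0.95,0],0],
    [[0.83,0.95,0],0],
    [[0.83,0.95,0],0],
    [[0.83,0.95,0],0],
    [[0.83,0.95,0],0],
    [[0.83,0.95,0],0],
    [[0.83,0.95,0],0],
    [[0.83,0.95,0],0],
    [[0.83,0.95,0],0]
  ]
}}

```text
time: 2.1
position: [0.4534, -0.1298, 0.2309]
eef_rot: [-0.0, 0.993, 0.116, -0.0]
ft_force: [0.3, 0.5, 0.1]
gripper_width: -0.0002
gripper_force: 0.0
```

Run:
```python
from h import *
s=sensors.sense(); print(s["time"],s["position"],s["joint_positions"],s["ft_force"],s["gripper_width"])
c=eyes.calibration("top");f=lambda u,v,z:back(c,(235+u/6-.5+.083,160+v/6-.5+.083),z)[:2]
L=[f(224,201,.097),f(550,278,.1),f(543,348,.1),f(208,270,.097)]
a=np.mean([L[0],L[3]],0);b=np.mean([L[1],L[2]],0);m=(a+b)/2;d=(b-a)/np.linalg.norm(b-a)
print("level",m,np.linalg.norm(b-a),"end",m+.075*d,"yaw",np.degrees(np.arctan2(-d[1],-d[0]))-90)
S=[f(105,20,.062),f(615,160,.067)];d2=S[1]-S[0];print("rack yaw",np.degrees(np.arctan2(-d2[1],-d2[0]))-90)
w=[f(672,345,.12),f(742,300,.12)];print("knob",np.mean(w,0),"wing",np.degrees(np.arctan2(*(w[1]-w[0])[::-1])))
im=eyes.capture("wrist");cv2.imwrite("pics/w1.png",cv2.cvtColor(im,cv2.COLOR_RGB2BGR))
```

```text
2.1 [ 0.45335273 -0.1298242   0.23090541] [-2.78861828e-01  1.69702099e-01 -2.58354259e-01  1.14367878e+00
 -5.74277399e-05  2.62979366e+00] [0.34963601 0.46518513 0.08795168] -0.00024615306196099866
level [0.53152462 0.01798902] 0.1966737949565042 end [ 0.51598812 -0.05538412] yaw -11.955585371371868
rack yaw -14.352220647056896
knob [ 0.50488764 -0.16907773] wing -55.76109483576565
```

View pics/w1.png

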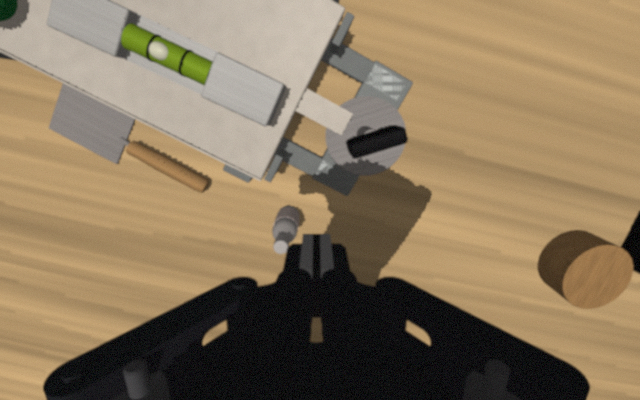

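The wrist view shows the level's end face centred near (244,88), the bubble at (158,49) and the wing centred at (377,141). Next I'll descend and press.

Emit:
{"method": "servo_tool", "body": {
  "plan": [
    [[0.79,0.93,0],0],
    [[0.79,0.93,0],0],
    [[0.79,0.93,0],0],
    [[0.79,0.93,0],0],
    [[0,0,-1],0],
    [[0,0,-1],0],
    [[0,0,-1],0],
    [[0,0,-1],0],
    [[0,0,-1],0],
    [[0,0,-0.5],0]
  ]
}}

```text
time: 3.15
position: [0.5147, -0.0563, 0.1193]
eef_rot: [-0.0, 0.993, 0.116, -0.002]
ft_force: [-2.0, -0.8, -0.1]
gripper_width: 0.0003
gripper_force: 0.0
```

Run:
```python
from h import *
s=sensors.sense(); print(s["time"],s["position"],s["ft_force"])
im=eyes.capture("wrist");c=eyes.calibration("wrist");cv2.imwrite("pics/w2.png",cv2.cvtColor(im,cv2.COLOR_RGB2BGR))
print(proj(c,[s["position"],[.516,-.0554,.099],[.5315,.018,.094]]))
```

```text
3.15 [ 0.51471053 -0.05634937  0.11929517] [-1.98887012 -0.81831915 -0.10789614]
[[317.55256999 251.76965041]
 [316.34421977 232.78341606]
 [193.39249041 175.31436312]]
```

View pics/w2.png

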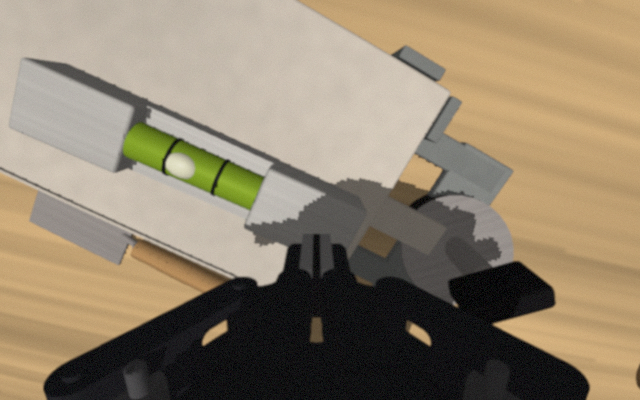

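The bubble is at (180,165), just inside the far line, with lines at (172,157) and (220,178). The tip is about 6 mm low of the face centre, so I'll shift slightly and press.

Emit:
{"method": "servo_tool", "body": {
  "plan": [
    [[0.3,0.2,0],0],
    [[0,0,-0.5],0],
    [[0,0,-0.3],0],
    [[0,0,-0.15],0],
    [[0,0,-0.1],0],
    [[0,0,-0.1],0],
    [[0,0,0],0]
  ]
}}

```text
time: 3.9
position: [0.5222, -0.0525, 0.0982]
eef_rot: [-0.0, 0.993, 0.116, -0.0]
ft_force: [0.3, -0.6, -0.8]
gripper_width: 0.0
gripper_force: 0.0
```

Emit:
{"method": "servo_tool", "body": {
  "plan": [
    [[0,0,-0.1],0],
    [[0,0,-0.1],0],
    [[0,0,0],0]
  ]
}}

```text
time: 4.2
position: [0.5226, -0.0526, 0.0945]
eef_rot: [0.0, 0.993, 0.116, 0.0]
ft_force: [0.0, -0.6, 3.9]
gripper_width: -0.0002
gripper_force: 1.6
```

Emit:
{"method": "servo_tool", "body": {
  "plan": [
    [[0,0,-0.1],0],
    [[0,0,-0.05],0],
    [[0,0,0],0]
  ]
}}

```text
time: 4.5
position: [0.5226, -0.0529, 0.0915]
eef_rot: [0.001, 0.993, 0.116, 0.0]
ft_force: [-0.9, -2.1, 5.0]
gripper_width: -0.0001
gripper_force: 2.5
```

Emit:
{"method": "servo_tool", "body": {
  "plan": [
    [[0,0,-0.05],0],
    [[0,0,-0.05],0],
    [[0,0,0],0]
  ]
}}

```text
time: 4.8
position: [0.5227, -0.0531, 0.0903]
eef_rot: [0.001, 0.993, 0.116, 0.0]
ft_force: [-2.6, -3.6, 9.1]
gripper_width: -0.0001
gripper_force: 4.7
```

Emit:
{"method": "servo_tool", "body": {
  "plan": [
    [[0,0,-0.05],0],
    [[0,0,0],0],
    [[0,0,0],0],
    [[0,0,0],0],
    [[0,0,0],0],
    [[0,0,0],0],
    [[0,0,0],0],
    [[0,0,0],0],
    [[0,0,0],0],
    [[0,0,0],0]
  ]
}}

```text
time: 5.8
position: [0.5227, -0.0532, 0.09]
eef_rot: [0.001, 0.993, 0.116, 0.001]
ft_force: [-3.9, -2.3, 14.9]
gripper_width: 0.0002
gripper_force: 7.4
```

Emit:
{"method": "servo_tool", "body": {
  "plan": [
    [[0,0,0],0],
    [[0,0,0],0],
    [[0,0,0],0],
    [[0,0,0],0],
    [[0,0,0],0],
    [[0,0,0],0],
    [[0,0,0],0],
    [[0,0,0],0],
    [[0,0,0],0]
  ]
}}

```text
time: 6.7
position: [0.5227, -0.0532, 0.09]
eef_rot: [0.001, 0.993, 0.116, 0.001]
ft_force: [-4.4, -3.2, 14.1]
gripper_width: -0.0001
gripper_force: 7.4
```

```bash
cat >> h.py <<'E'
def bubble(name,save=None):
    """bubble offset in m from line midpoint along vial, + = image-left; via green mask"""
    im=eyes.capture(name)
    if save: cv2.imwrite(save,cv2.cvtColor(im,cv2.COLOR_RGB2BGR))
    return im
E
python3 - <<'E'
from h import *
s=sensors.sense(); print(s["time"],s["position"],s["ft_force"])
im=bubble("wrist"); crop(im,20,90,266,200,3,"pics/w3.png")
E
```

```text
6.7 [ 0.52273477 -0.05318954  0.09003121] [-4.43797692 -3.15290654 14.11086606]
```

View pics/w3.png

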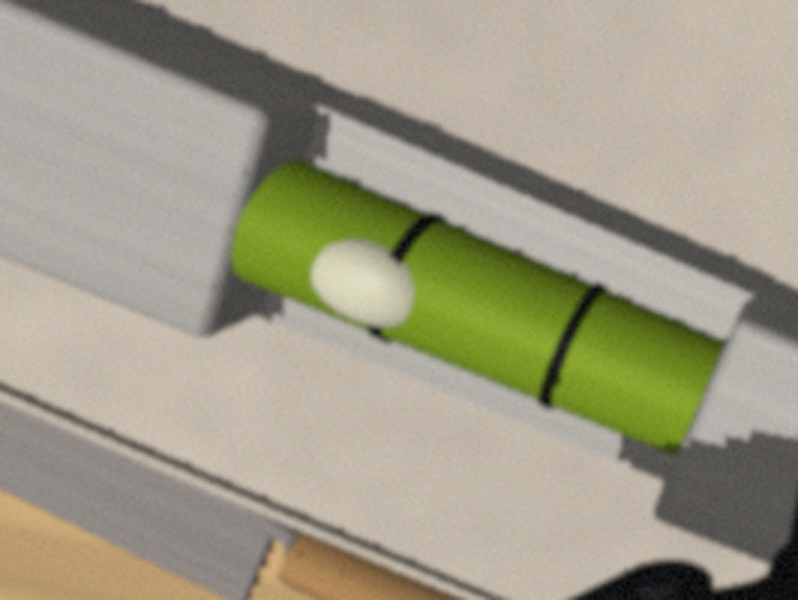

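The pressed bubble is at crop (363,283) against a line midpoint of (487,310), about 19–20 mm off towards the pivot. The knob sits at about 0.72 rad, and with slope proportional to sin θ it needs about 1.07 rad (61°) clockwise. Now I'll lift off and go over the knob with a +111° twist.

Emit:
{"method": "servo_tool", "body": {
  "plan": [
    [[0,0,0.5],0],
    [[0,0,1],0],
    [[0,0,1],0],
    [[0,0,1],0],
    [[0,0,1],0],
    [[0,-0.8,1],0.047],
    [[0,-0.8,0],0.047],
    [[0,-0.8,0],0.047],
    [[0,-0.8,0],0.047],
    [[0,-0.8,0],0.047]
  ]
}}

```text
time: 7.75
position: [0.5222, -0.1325, 0.198]
eef_rot: [-0.001, 0.883, 0.47, 0.0]
ft_force: [0.5, -0.0, -0.2]
gripper_width: 0.0001
gripper_force: 0.0
```

Emit:
{"method": "servo_tool", "body": {
  "plan": [
    [[-0.3,-0.8,0],0.047],
    [[-0.3,-0.8,0],0.047],
    [[-0.3,-0.2,0],0.047],
    [[0,0,0],0.047],
    [[0,0,0],0.047],
    [[0,0,0],0.047],
    [[0,0,0],0.047],
    [[0,0,0],0.047],
    [[0,0,0],0.005]
  ],
  "claw": 1
}}

```text
time: 8.65
position: [0.5042, -0.1679, 0.1979]
eef_rot: [-0.001, 0.467, 0.884, 0.0]
ft_force: [0.6, -0.7, -0.1]
gripper_width: 0.0854
gripper_force: 0.0
```

Run:
```python
from h import *
s=sensors.sense(); q=s["eef_rot"];print(s["time"],s["position"],np.degrees(2*np.arctan2(q[2],q[1])),s["joint_positions"],s["ft_force"])
c=eyes.calibration("wrist");np.savez("w4.npz",**{k:np.array(v) for k,v in c.items()})
im=bubble("wrist","pics/w4.png")
print(proj(c,[s["position"],[.505,-.169,.12]]))
t=eyes.capture("top");cv2.imwrite("pics/t4.png",cv2.cvtColor(t,cv2.COLOR_RGB2BGR))
```

```text
8.65 [ 0.50418969 -0.16793586  0.19790326] 124.26260923535526 [-3.22055557e-01  2.87950385e-01 -1.87749674e-01  1.09604022e+00
  8.83022361e-04  6.50745011e-01] [ 0.56438478 -0.69952315 -0.14887574]
[[314.63047725 251.3173849 ]
 [315.13870153 205.53816628]]
```

View pics/w4.png

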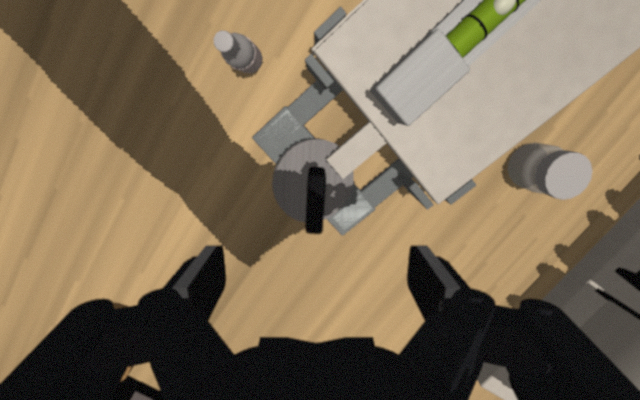

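The wing is centred in the wrist view at (315,200) and aligned with the image vertical, so it is between the open fingers. I'll descend and grip.

Emit:
{"method": "servo_tool", "body": {
  "plan": [
    [[0,0,-1],0],
    [[0,0,-1],0],
    [[0,0,-1],0],
    [[0,0,-1],0],
    [[0,0,-1],0],
    [[0,0,-0.5],0],
    [[0,0,0],0]
  ]
}}

```text
time: 9.45
position: [0.5031, -0.1679, 0.0869]
eef_rot: [-0.002, 0.468, 0.884, -0.0]
ft_force: [0.2, -0.7, 0.2]
gripper_width: 0.0856
gripper_force: 0.0
```

Emit:
{"method": "servo_tool", "body": {
  "plan": [
    [[0,0,0],0],
    [[0,0,0],0],
    [[0,0,0],0],
    [[0,0,0],0],
    [[0,0,0],0],
    [[0,0,0],0]
  ],
  "claw": 0
}}

```text
time: 10.05
position: [0.5042, -0.1689, 0.0887]
eef_rot: [0.0, 0.468, 0.884, -0.001]
ft_force: [-0.9, -2.2, 1.6]
gripper_width: 0.0129
gripper_force: 60.5
```

Emit:
{"method": "servo_tool", "body": {
  "plan": [
    [[0,0,0],-0.03],
    [[0,0,0],-0.03],
    [[0,0,0],-0.03],
    [[0,0,0],-0.03],
    [[0,0,0],-0.03]
  ]
}}

```text
time: 10.55
position: [0.5044, -0.1688, 0.0873]
eef_rot: [0.0, 0.662, 0.75, -0.001]
ft_force: [2.5, -1.6, -8.5]
gripper_width: 0.0131
gripper_force: 58.7
```

Emit:
{"method": "servo_tool", "body": {
  "plan": [
    [[0,0,0],-0.03],
    [[0,0,0],-0.03],
    [[0,0,0],-0.03],
    [[0,0,0],-0.03],
    [[0,0,0],-0.03],
    [[0,0,0],-0.03],
    [[0,0,0],0],
    [[0,0,0],0]
  ]
}}

```text
time: 11.35
position: [0.505, -0.1689, 0.0888]
eef_rot: [0.001, 0.844, 0.536, 0.0]
ft_force: [1.1, -2.0, 1.3]
gripper_width: 0.0131
gripper_force: 62.9
```

Run:
```python
from h import *
s=sensors.sense(); q=s["eef_rot"];print(s["time"],s["position"],np.degrees(2*np.arctan2(q[2],q[1])),s["ft_torque"],s["ft_force"])
```

```text
11.35 [ 0.50498409 -0.16889872  0.08884074] 64.87658071472883 [-0.44207013 -0.07230519 -0.1195782 ] [ 1.06817435 -2.04081358  1.32963008]
```

Turned about 59°. Release, lift and go back to the level.

Emit:
{"method": "servo_tool", "body": {
  "plan": [
    [[0,0,0],0],
    [[0,0,0],0],
    [[0,0,0],0],
    [[0,0,0.5],0],
    [[0,0,1],0],
    [[0,0,1],0],
    [[0,0,1],0],
    [[0,0,1],0]
  ],
  "claw": 1
}}

```text
time: 12.15
position: [0.5042, -0.1683, 0.1798]
eef_rot: [0.0, 0.844, 0.536, 0.0]
ft_force: [-0.2, 0.8, -0.4]
gripper_width: 0.0851
gripper_force: 0.0
```

Emit:
{"method": "servo_tool", "body": {
  "plan": [
    [[0.15,0.83,0],-0.041],
    [[0.15,0.83,0],-0.041],
    [[0.15,0.83,0],-0.041],
    [[0.15,0.83,0],-0.041],
    [[0.15,0.83,0],-0.041],
    [[0.15,0.83,0],-0.041],
    [[0,0.81,0],-0.04],
    [[0,0,-1],0],
    [[0,0,-0.5],0]
  ],
  "claw": 0
}}

```text
time: 13.05
position: [0.5219, -0.052, 0.148]
eef_rot: [-0.0, 0.993, 0.117, -0.0]
ft_force: [0.3, -0.8, -0.4]
gripper_width: -0.0001
gripper_force: 0.0
```

Run:
```python
from h import *
s=sensors.sense(); q=s["eef_rot"];print(s["time"],s["position"],np.degrees(2*np.arctan2(q[2],q[1])),s["ft_force"],s["gripper_width"])
im=bubble("wrist","pics/w5.png")
```

```text
13.05 [ 0.5218871  -0.05199632  0.14801079] 13.417186512337386 [ 0.27143932 -0.77618795 -0.44433723] -9.911198135921212e-05
```

View pics/w5.png

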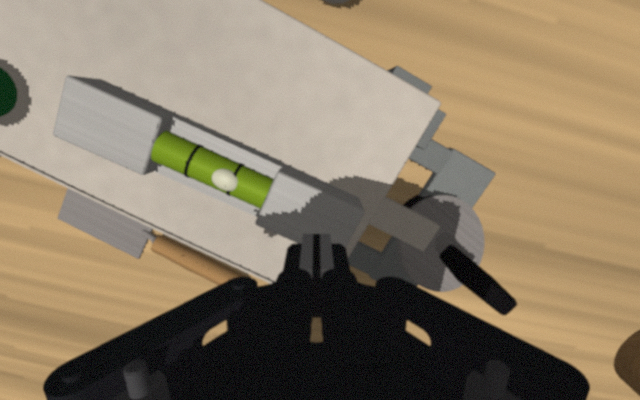

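Unloaded, the bubble is at (224,180), about 8 mm towards the foot, which should read close to centre when pressed. Pressing now.

Emit:
{"method": "servo_tool", "body": {
  "plan": [
    [[0,0,-1],0],
    [[0,0,-0.8],0],
    [[0,0,-0.2],0],
    [[0,0,-0.1],0],
    [[0,0,-0.1],0],
    [[0,0,-0.1],0],
    [[0,0,0],0]
  ]
}}

```text
time: 13.8
position: [0.5228, -0.0527, 0.1028]
eef_rot: [0.0, 0.993, 0.116, 0.001]
ft_force: [0.3, 0.1, -0.2]
gripper_width: -0.0001
gripper_force: 0.0
```

Emit:
{"method": "servo_tool", "body": {
  "plan": [
    [[0,0,-0.1],0],
    [[0,0,-0.1],0],
    [[0,0,0],0]
  ]
}}

```text
time: 14.1
position: [0.5226, -0.0533, 0.0991]
eef_rot: [0.001, 0.993, 0.116, 0.0]
ft_force: [-0.5, -1.6, 5.3]
gripper_width: 0.0002
gripper_force: 2.0
```

Emit:
{"method": "servo_tool", "body": {
  "plan": [
    [[0,0,-0.1],0],
    [[0,0,-0.05],0],
    [[0,0,0],0]
  ]
}}

```text
time: 14.4
position: [0.5226, -0.0536, 0.0975]
eef_rot: [0.001, 0.993, 0.116, 0.001]
ft_force: [-6.2, -2.2, 14.6]
gripper_width: -0.0001
gripper_force: 7.6
```

Emit:
{"method": "servo_tool", "body": {
  "plan": [
    [[0,0,-0.02],0],
    [[0,0,0],0],
    [[0,0,0],0],
    [[0,0,0],0],
    [[0,0,0],0],
    [[0,0,0],0],
    [[0,0,0],0],
    [[0,0,0],0],
    [[0,0,0],0],
    [[0,0,0],0]
  ]
}}

```text
time: 15.4
position: [0.5226, -0.0536, 0.0975]
eef_rot: [0.001, 0.993, 0.116, 0.001]
ft_force: [-6.9, -3.0, 17.6]
gripper_width: 0.0
gripper_force: 8.8
```

Emit:
{"method": "servo_tool", "body": {
  "plan": [
    [[0,0,0],0],
    [[0,0,0],0],
    [[0,0,0],0],
    [[0,0,0],0],
    [[0,0,0],0],
    [[0,0,0],0],
    [[0,0,0],0],
    [[0,0,0],0],
    [[0,0,0],0],
    [[0,0,0],0]
  ]
}}

```text
time: 16.4
position: [0.5226, -0.0536, 0.0975]
eef_rot: [0.001, 0.993, 0.116, 0.001]
ft_force: [-4.6, -1.6, 17.3]
gripper_width: -0.0002
gripper_force: 8.8
```

Run:
```python
from h import *
s=sensors.sense(); print(s["time"],s["position"],s["ft_force"])
im=bubble("wrist"); crop(im,20,90,266,200,3,"pics/w6.png")
```

```text
16.4 [ 0.52261478 -0.05357331  0.09747153] [-4.62840113 -1.58491392 17.30068435]
```

View pics/w6.png

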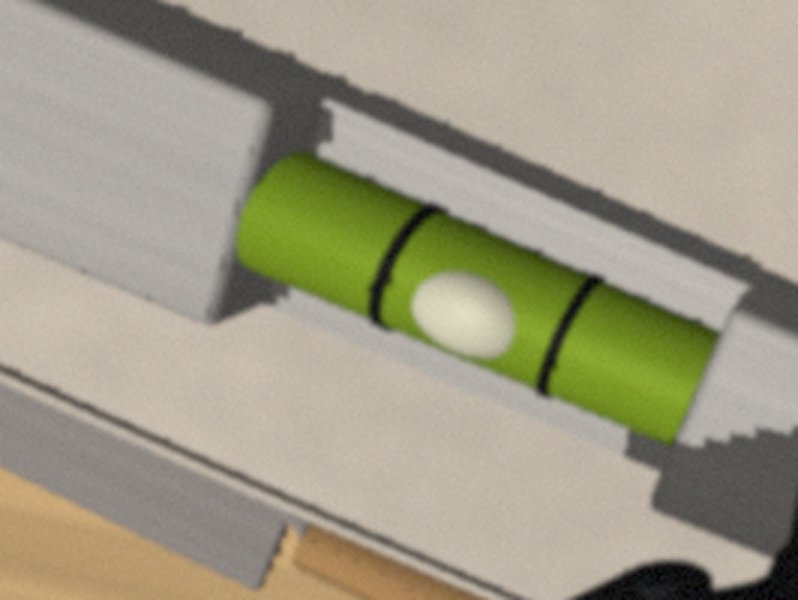

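The whole bubble lies between the two lines, almost centred at crop (463,313), with the level pressed at 17 N at the stop. Handing in.

```bash
python3 -c "
from workcell import job; print(job.hand_in())"
```

```text
the job is handed in; nothing more can be done
None
```

The job is handed in: after turning the knob about 59° clockwise, the bubble sat almost centred between the two lines, with the level still pressed fully down at about 17 N (robot clock about 16 s).

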